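Start the cap's thread backwards and close the slant-necked canister

ROBOT

A 6-joint arm with a two-finger parallel gripper is mounted at the origin on the work surface. World frame = base frame: x ahead of the robot, y to its left, z up, the work surface at z = 0. Lengths are in m, angles in rad, forces in N, time in s.
With the tool pointing down it reaches from about 0.3 to 0.875 m from the base axis. Payload 6.4 kg.
Tool frame: the origin (TCP) lies between the finger pads; the fingertips stand ctrl.tip_extent ahead of it and the grasp point (between the pads) is the TCP (ctrl.tip_extent is the distance from the TCP to the fingertips, in m); z points along the fingers, y is the line along which they close (so a half turn about z gives the same grasp; the last joint's range is limited). The gripper opens to 85 mm and grips with 20 to 120 N. Pads are 22 mm wide; open, the fingers measure 114 mm over their backs; the gripper's body (76 mm by 85 mm) begins 54 mm behind the grasp point. The pads swing forward as they close: fully open they stand 13 mm farther back than shut.
Start: joints at [-1.53, 0.181, 1.607, -0, 1.354, -0.206], TCP at [0.14, -0.558, 0.25] pointing down, gripper open.
Joint ranges: [-2.99, 2.99], [-0.89, 2.07], [0.3, 2.58], [-1.14, 4.28], [0, 2.63], [-3.12, 3.12]. Speed limits (rad/s): [2.57, 2.57, 3.01, 3.14, 3.14, 3.14].

INTERFACE

Orientations are given as a unit quaternion [w, x, y, z].
In Python, from bench import ctrl gives the robot as it stands.
- The arm moves only by the tool send_rows, never from a script. Its arguments are lists of equal length, an entry for each row: "dr": the turn, a rotation vector about the tool's x, y, z in units of 6 degrees (1.0 is 6 degrees), a list of three; "xyz": the shift along the tool's x, y, z in cm, a list of three; "jaw": the opening in per cent of the stroke, from 0 (shut) to 100 (fully open). In form: {"dr": [[wx, wy, wz], ...], "xyz": [[dx, dy, dz], ...], "jaw": [jaw, ...]}. A call has exactly 8 rows; each row is the pose to reach, as a shift and turn from the pose commanded when the call began, along the tool's axes at that moment; what a row does not reach only later rows make up. A row lasts 1/8 s, in which the tool goes at most 62.5 mm and 10.7 degrees, less where a joint would pass 70% of its speed; a pose out of reach is approached as far as the arm can. A call with a gripper value outside its range is refused whole. The fingers move at their own pace and stop on an object; the grip force is fixed at half the most. Time passes only in rows, so rows that repeat a pose let the fingers close, or fill a call up. It gives the time, the measured TCP pose, the force, the opening and the grip force at its end, in the units of the state.
- ctrl.get_obs(): the state, without advancing time (a new reading comes with each control period).
- ctrl.camera(name): name is "side" or "top" or "wrist"; returns the picture (384x512x3 uint8, red, green, blue); there is no depth.
- ctrl.calibration(name): a dict with "camera_matrix" (3x3 intrinsics, pixels), "world_from_camera" (4x4, takes a point from camera to world coordinates). Camera axes: x right, y up, looking along -z (the intrinsics and any distortion apply to the point x, -y, -z); pixel columns grow to the right and rows downward; lengths in m; the calibration is good to about 2 mm. A picture is of the moment at which its call begins: read the wrist's pose just before it. calibration takes no time and is no camera call; for the wrist camera it gives the pose at the moment of the call.
- ctrl.hand_in(): hands the job in; it is judged then, once.
The state is a dict: "time_s": time; "q": joint angles; "dq": joint speeds; "joint_efforts": joint torques, N m; "eef_pos": TCP position; "eef_rot": TCP orientation; "wrist_force": force on the tool from outside, world axes, zero at the start; "torque": the same for the moment, N m; "opening": opening from 0.0 (shut) to 1.0 (fully open); "grasp_force": force on a finger pad.
Only numpy, scipy, OpenCV 4.12 (cv2) and the standard library are available. Lean on these libraries where they do the work, as an engineer would, in place of code of your own. Each camera call takes 0.05 s, during which the arm holds its last target. There are 200 camera calls.

TASK

Close the red canister with the green screw cap that lies on the bench. Set the cap squarely on the slanted neck with its white stripe pointing to the canister's handle and let it rest there on the thread for a moment, turn it back (anticlockwise, seen looking at the cap) until it drops into the thread, then screw it forward (clockwise) to its stop and let go. Leave the other things on the bench where they are.

Things in the scene. Friction and masses are not known exactly. Their poses are not given: they have to be found in the camera images.
- cap: green round screw cap, 60 mm across (20 small flats), 29 mm tall, 40 g, lying right way up. Origin: centre of its open lower edge; z out through the closed top; x along the white stripe on the top. Inside, 2.5 mm above the edge, three 4 mm pins point inward at 0, 120, 240 degrees from the stripe (bore 54 mm, 45 mm between pin tips). Grip it across its diameter.
- cap_mark (a point): the outer end of the white stripe: on the cap's top, 26 mm from its axis along the cap's x, 29 mm above its lower edge.
- neck: canister's white neck: core 43 mm, 51 mm over the threads, 38 mm long, end tapering to 34 mm. It leans 30 degrees from vertical, away from the handle. Origin: centre of its foot on the sloping shoulder; z out along the neck; x up the slope to the handle. Stripe angles below are about this z, anticlockwise positive, 0 = to the handle. Three like thread starts 120 degrees apart; it turns freely.
- neck_crest (a point): point on the neck's axis, 28 mm from its foot: where the centre of the cap's lower edge is when the cap's pins rest on the level thread crests, stripe to the handle (0 degrees). On the crests a stop bars turning clockwise beyond about -35 degrees; turned anticlockwise the pins leave the crests at about 41 degrees.
- neck_entry (a point): point on the neck's axis, 19.5 mm from its foot: the centre of the cap's lower edge once it has dropped 8.5 mm into the thread entry, stripe at 41 to 65 degrees (a stop bars going farther back).
- neck_home (a point): point on the neck's axis, 13.5 mm from its foot: the centre of the cap's lower edge when fully screwed home. From the entry the thread leads the cap down 0.08 mm per degree clockwise, from 36 degrees on, to a firm stop at about -35 degrees. The thread has up to 1.8 mm of play along the axis; no tightening beyond the stop is needed.
- can: red 5 litre canister, full, standing immovable in a low steel tray (250 x 170 x 14 mm). 220 x 140 mm, 175 mm tall, with a carrying handle along x on the rear part of its top, up to 221 mm. Origin: centre of its underside; x runs from the neck side to the handle side, z up. The neck stands in the middle of a 140 mm wide, 150 mm long shoulder that slopes down at 30 degrees to -x; its foot is at (-45, 0, 137.5) mm.
- tub: bystander: yellow open tub, 64 mm across, 40 mm tall, open side up; origin under its centre. Its place and the cap's may be swapped.
- jar: bystander: white jar with a blue lid, 60 mm across, 75 mm tall; origin under its centre.
- shaker: bystander: steel shaker, 55 mm across, 180 mm tall; origin under its centre.
- labeller: bystander: grey and black labelling gun lying on its side, about 220 x 50 mm, 50 mm tall, long side along x; origin under its middle.
- choc_box: bystander: red box, 120 x 80 x 30 mm; origin under its centre.
- spoon: bystander: spoon 170 mm long lying on the bench along its x; origin under its middle.
There are look-alikes about, which are no part of the job. Of the things like the cap, leave any that is black; of the rest the larger one is meant.

How it is judged:
On the way, in this order (a step that is already met when the one before it is completed fails the run):
1. the cap sits squarely on the neck, resting on the thread crests, its white stripe towards the handle (within 28 degrees) (x of cap in the frame of neck between -0.004 and 0.004 m and y of cap in the frame of neck between -0.004 and 0.004 m and angle between the z axis of cap and the z axis of neck, either way round below 0.12 rad and distance between cap and neck below 0.06 m and contact force between cap and neck above 0.1 N and z of cap in the frame of neck between 0.0255 and 0.0305 m and x of cap_mark in the frame of neck above 0.0229566 m), for 0.2 s.
2. the cap has been turned back anticlockwise and has dropped into the thread entry (x of cap in the frame of neck between -0.004 and 0.004 m and y of cap in the frame of neck between -0.004 and 0.004 m and angle between the z axis of cap and the z axis of neck, either way round below 0.12 rad and distance between cap and neck below 0.06 m and z of cap in the frame of neck between 0.0175 and 0.0215 m and y of cap_mark in the frame of neck above 0.0152824 m and x of cap_mark in the frame of neck above 0 m), for 0.1 s.
At the end, for the whole second after the job is handed in: the cap is screwed home on the neck: square (within 0.12 rad), centred within 4 mm, its lower edge 11.5 to 16.2 mm up the neck, its stripe turned clockwise to within about 11 degrees of the stop (24 degrees or more clockwise of the handle line), at rest and released (x of cap in the frame of neck between -0.004 and 0.004 m and y of cap in the frame of neck between -0.004 and 0.004 m and angle between the z axis of cap and the z axis of neck, either way round below 0.12 rad and distance between cap and neck below 0.06 m and z of cap in the frame of neck between 0.0115 and 0.0162 m and y of cap_mark in the frame of neck below -0.0105752 m and x of cap_mark in the frame of neck above 0.01 m and linear speed of cap below 0.01 m/s and angular speed of cap below 0.1 rad/s); the robot touches nothing.
It fails at once if one of the other things on the bench (yellow tub, blue-lidded jar, steel shaker, labelling gun, red chocolate box, steel spoon) is moved more than 25 mm (distance of any of tub, jar, shaker, labeller, choc_box, spoon from where it was at the start of the episode above 0.025 m).
It also fails if it takes over 46 s, if anything falls off the work surface, if the arm or the gripper's body presses on something with over 40 N, if the wrist force passes 120 N, or if a joint passes its speed limit or range.

## Working session

There is one attempt and no reset: what is moved stays moved. The work goes in short steps, Python scripts to look and compute and a tool call to move; the robot and the scene stay as the last step left them, time stands still between calls to the robot, and variables do not carry over. Pictures are saved under pics/ and viewed, at most 10 in all, crops included, and the job is handed in when it is done.

Besides the shell and the picture viewer there is one more tool, called after ">>>" by a JSON object that holds its "method" and its "body", one argument or row to a line. send_rows: Moves the arm, as the interface text tells. Its arguments: {"type":"object","properties":{"dr":{"type":"array","items":{"type":"array","items":{"type":"number"}}},"xyz":{"type":"array","items":{"type":"array","items":{"type":"number"}}},"jaw":{"type":"array","items":{"type":"number"}}},"required":["dr","xyz","jaw"]}

```bash
ls; mkdir -p pics
python3 - <<'E'
from bench import ctrl
import cv2,numpy as np
o=ctrl.get_obs();print(o, ctrl.tip_extent)
a=[]
for n in("top","side"):
    i=ctrl.camera(n);cv2.imwrite(f"pics/{n}0.png",i[:,:,::-1]);c=ctrl.calibration(n);print(n,c)
E
```

```text
pics
{'time_s': 0.0, 'q': array([-1.53035150e+00,  1.81516126e-01,  1.60799090e+00, -1.61840949e-05,
        1.35376572e+00, -2.06320356e-01]), 'dq': array([-9.71357427e-04,  5.38011259e-05, -8.73094128e-04,  9.77071354e-04,
       -3.10428661e-04,  2.65468056e-04]), 'joint_efforts': array([-1.06874231e-03, -4.44875157e+01, -3.51336622e+01, -4.40202302e-04,
        9.01429681e-03,  4.29312905e-06]), 'eef_pos': array([ 0.14043457, -0.55707024,  0.24940638]), 'eef_rot': array([-8.37810363e-04,  9.92397454e-01,  1.23071474e-01,  6.17178800e-05]), 'wrist_force': array([-0.4879581 , -0.51459001, -0.89429792]), 'torque': array([-0.0213149 ,  0.00173952,  0.02430998]), 'grasp_force': 0.0, 'opening': 1.0020271582762887} 0.019
top {'camera_matrix': array([[453.3004716 ,   0.        , 258.08427933],
       [  0.        , 453.3004716 , 197.25013241],
       [  0.        ,   0.        ,   1.        ]]), 'world_from_camera': array([[ 0.01216581,  0.98043643, -0.19645965,  0.29418528],
       [-0.99992422,  0.0115582 , -0.00423906, -0.00227038],
       [-0.00188541,  0.19649633,  0.98050275,  1.29303119],
       [ 0.        ,  0.        ,  0.        ,  1.        ]])}
side {'camera_matrix': array([[464.46136352,   0.        , 258.34783392],
       [  0.        , 464.46136352, 197.99144786],
       [  0.        ,   0.        ,   1.        ]]), 'world_from_camera': array([[-0.87253749,  0.30305618, -0.38319092,  0.08434366],
       [-0.48854565, -0.54320428,  0.68282667,  0.80594041],
       [-0.0012161 ,  0.78299813,  0.62202287,  0.88178706],
       [ 0.        ,  0.        ,  0.        ,  1.        ]])}
```

View pics/top0.png

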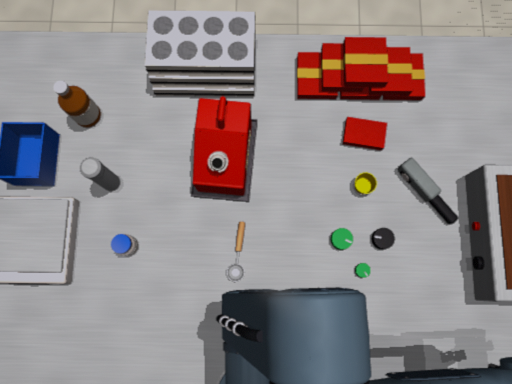

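View pics/side0.png

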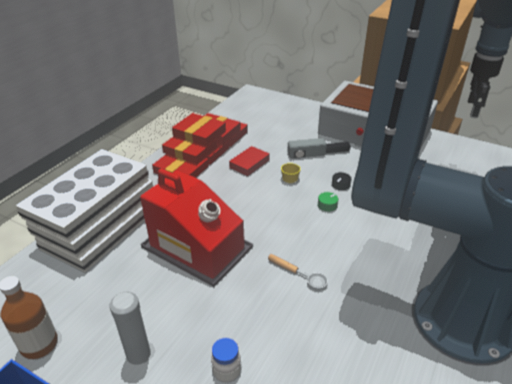

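The caps, in top-view pixels: large green (342,239), small green (362,270) and black (383,238). The large green one fits, since it is not black and is the larger of the rest. The canister neck is at (218,161) and its handle points away, towards +x. Next I'll measure and confirm in an enlarged crop.

```bash
cat > h.py <<'E'
from bench import ctrl
import cv2,numpy as np
from scipy.spatial.transform import Rotation as R
def rot(q): return R.from_quat(np.r_[q[1:],q[0]])
def ray(c,uv):
    K=c["camera_matrix"];T=c["world_from_camera"]
    d=np.linalg.solve(K,[uv[0],uv[1],1.]);d=T[:3,:3]@np.array([d[0],-d[1],-d[2]]);return T[:3,3],d/np.linalg.norm(d)
def plane(c,uv,z):
    o,d=ray(c,uv);return o+d*(z-o[2])/d[2]
def tri(c1,u1,c2,u2):
    (a,d),(b,e)=ray(c1,u1),ray(c2,u2)
    s=np.linalg.lstsq(np.c_[d,-e],b-a,rcond=None)[0];p,q=a+s[0]*d,b+s[1]*e
    return (p+q)/2,np.linalg.norm(p-q)
def proj(c,p):
    T=c["world_from_camera"];q=T[:3,:3].T@(np.asarray(p)-T[:3,3]);q=c["camera_matrix"]@np.array([q[0],-q[1],-q[2]]);return q[:2]/q[2]
def blobs(m,amin=30):
    n,l,s,c=cv2.connectedComponentsWithStats(m.astype(np.uint8));return [(s[i].tolist(),c[i].round(1).tolist()) for i in range(1,n) if s[i][4]>=amin]
E
python3 - <<'E'
from h import *
for n in("top","side"):
    i=cv2.imread(f"pics/{n}0.png");c=ctrl.calibration(n);h=cv2.cvtColor(i,cv2.COLOR_BGR2HSV)
    g=(h[...,0]>50)&(h[...,0]<85)&(h[...,1]>120)
    print(n,"green",blobs(g))
    b=(h[...,1]<60)&(h[...,2]>150)
    x,y=(218,161) if n=="top" else (209,210)
    s=b[y-15:y+16,x-15:x+16]; print("white",[(k,[p[0]+x-15,p[1]+y-15]) for k,p in blobs(s,10)])
    for k,p in blobs(g): print(plane(c,p,.025).round(4))
i=cv2.imread("pics/top0.png");j=cv2.imread("pics/side0.png")
f=lambda i,x,y,w=40:cv2.resize(i[y-w:y+w,x-w:x+w],(390,390),interpolation=cv2.INTER_CUBIC)
cv2.imwrite("pics/crop0.png",np.hstack([f(i,352,250),f(i,222,160)]))
E
```

```text
top green [([331, 228, 22, 22, 342], [341.0, 238.3]), ([355, 263, 15, 14, 156], [362.1, 269.6])]
white [([5, 6, 20, 20, 140], [218.2, 158.3])]
[ 0.4337 -0.2305  0.025 ]
[ 0.3478 -0.2867  0.025 ]
side green [([319, 193, 19, 11, 157], [327.4, 198.4])]
white [([24, 0, 7, 7, 28], [222.0, 197.0]), ([5, 4, 14, 20, 116], [204.6, 208.2]), ([21, 8, 5, 11, 24], [217.8, 207.8])]
[ 0.4326 -0.2325  0.025 ]
```

View pics/crop0.png

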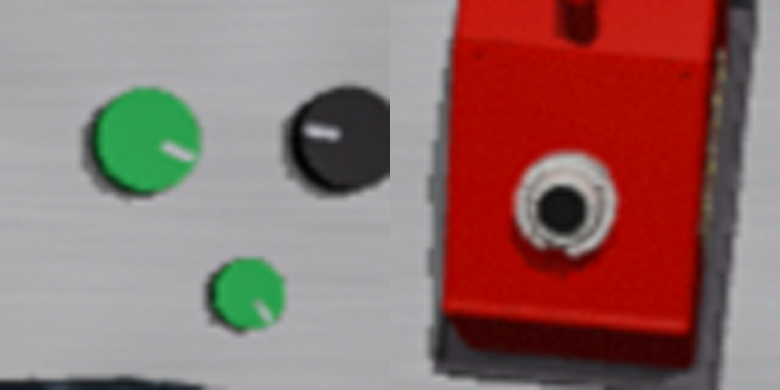

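Confirmed: the large green cap's stripe points right and slightly down, about -110° in world yaw. The neck's mouth is at about (217,163). Moving above the cap for a close look.

>>> {"method": "send_rows", "body": {
  "dr": [
    [0,0,-0.6],
    [0,0,-1.2],
    [0,0,-1.8],
    [0,0,-2.4],
    [0,0,-3.0],
    [0,0,-3.6],
    [0,0,-4.2],
    [0,0,-4.3]
  ],
  "xyz": [
    [5,-3.4,0],
    [10,-6.8,0],
    [15,-10.2,0],
    [20,-13.5,1],
    [25,-17,2],
    [30,-20.5,3],
    [35,-23.5,3],
    [36.4,-24.6,3]
  ],
  "jaw": [100,100,100,100,100,100,100,100]
}}

```text
time_s: 1.1
eef_pos: [0.4347, -0.2275, 0.2199]
eef_rot: [-0.0, 0.939, 0.344, -0.0]
wrist_force: [0.4, -0.1, -0.0]
opening: 1.003
grasp_force: 0.0
```

Run:
```python
from h import *
o=ctrl.get_obs();c=ctrl.calibration("wrist");i=ctrl.camera("wrist")[:,:,::-1].copy();cv2.imwrite("pics/w1.png",i)
t=ctrl.camera("top")[:,:,::-1];cv2.imwrite("pics/top1.png",t)
print(o["time_s"],o["eef_pos"],o["q"].round(3),o["eef_rot"])
Rt=rot(o["eef_rot"]).as_matrix();T=c["world_from_camera"]
print("cam in tool",Rt.T@(T[:3,3]-o["eef_pos"]),(Rt.T@T[:3,:3]).round(3))
h=cv2.cvtColor(i,cv2.COLOR_BGR2HSV);g=(h[...,0]>50)&(h[...,0]<85)&(h[...,1]>120)
for s,p in blobs(g,200): print(s,p,plane(c,p,.029).round(4))
```

```text
1.1 [ 0.43469349 -0.22751768  0.21987803] [-0.725  0.021  1.845  0.     1.276  0.144] [-4.64230651e-04  9.39117115e-01  3.43596899e-01 -1.31095037e-05]
cam in tool [ 0.08373417 -0.0003613  -0.12346778] [[ 0.     0.946  0.325]
 [ 1.    -0.     0.   ]
 [ 0.     0.325 -0.946]]
[239, 177, 27, 16, 241] [253.1, 185.6] [ 0.4164 -0.2389  0.029 ]
[235, 232, 30, 27, 605] [249.7, 244.1] [ 0.3556 -0.2846  0.029 ]
```

View pics/w1.png

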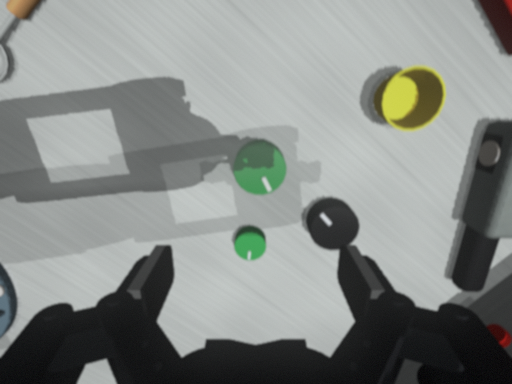

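The wrist view shows the large cap at (259,166) with its stripe end at about (270,190). The small green cap is at (250,243), black at (332,222) and the tub at (410,98). Now refining the cap and getting a coarse neck estimate.

```bash
cat >> h.py <<'E'
def capmeas(i,c,near,zc=.0145):
    h=cv2.cvtColor(i,cv2.COLOR_BGR2HSV);g=((h[...,0]>45)&(h[...,0]<90)&(h[...,1]>90)).astype(np.uint8)
    cs=cv2.findContours(g,cv2.RETR_EXTERNAL,cv2.CHAIN_APPROX_NONE)[0]
    k=min([x for x in cs if cv2.contourArea(x)>400],key=lambda x:np.linalg.norm(x.mean((0,1))-near));k=cv2.convexHull(k)
    m=cv2.moments(k);p=np.array([m["m10"],m["m01"]])/m["m00"]
    M=np.zeros_like(g);cv2.fillPoly(M,[k],1);M=cv2.erode(M,np.ones((3,3)))
    w=(M>0)&(h[...,1]<110)&(h[...,2]>90);s=[b for b in blobs(w,6)]
    v,u=np.nonzero(w);return p,cv2.boundingRect(k),s,np.c_[u,v]
E
python3 - <<'E'
from h import *
o=ctrl.get_obs();c=ctrl.calibration("wrist");i=cv2.imread("pics/w1.png")
p,b,s,w=capmeas(i,c,(259,166));C=plane(c,p,.0145);print(p,b,s,C)
W=np.array([plane(c,q,.029)[:2] for q in w]);d=W.mean(0)-C[:2];print("stripe mean",np.linalg.norm(d),np.degrees(np.arctan2(d[1],d[0])))
l=cv2.fitLine(W.astype(np.float32),cv2.DIST_L2,0,.01,.01).ravel();print("line ang",np.degrees(np.arctan2(l[1],l[0])))
print("width m",np.linalg.norm(plane(c,(b[0],p[1]),.02)-plane(c,(b[0]+b[2],p[1]),.02)))
# neck coarse: dark hole in top & side
T,S=ctrl.calibration("top"),ctrl.calibration("side")
def hole(f,x,y):
    g=cv2.cvtColor(cv2.imread(f),cv2.COLOR_BGR2GRAY)[y-11:y+12,x-11:x+12];bb=max(blobs(g<60,8),key=lambda z:z[0][4]);return bb,np.array(bb[1])+[x-11,y-11]
bt,ut=hole("pics/top0.png",218,162);bs,us=hole("pics/side0.png",209,210);print(bt,ut,bs,us)
print("hole",tri(T,ut,S,us))
# can yaw: red region lines in top
h=cv2.cvtColor(cv2.imread("pics/top0.png"),cv2.COLOR_BGR2HSV);r=(((h[...,0]<8)|(h[...,0]>172))&(h[...,1]>150)).astype(np.uint8)
cs=cv2.findContours(r[:200,:270],cv2.RETR_EXTERNAL,cv2.CHAIN_APPROX_NONE)[0];k=max(cs,key=cv2.contourArea)
print(cv2.approxPolyDP(cv2.convexHull(k),3,True).reshape(-1,2).tolist())
E
```

```text
[262.038403   173.65566093] (235, 150, 50, 44) [([236, 152, 47, 23, 414], [262.8, 163.4]), ([260, 175, 13, 17, 116], [265.5, 182.6])] [ 0.42992031 -0.24187824  0.0145    ]
stripe mean 0.011255975613976081 33.9324882114119
line ang -12.9522295
width m 0.05816193064063462
([0, 12, 23, 11, 91], [11.5, 19.7]) [218.5 170.7] ([10, 5, 8, 6, 30], [13.0, 7.6]) [211.  206.6]
hole (array([0.5959136 , 0.10841251, 0.17038065]), np.float64(0.018416696196675065))
[[200, 98], [223, 96], [249, 103], [251, 120], [242, 195], [200, 191], [193, 184]]
```

```bash
python3 - <<'E'
import re
s=open('h.py').read()
s=s.replace("g=((h[...,0]>45)&(h[...,0]<90)&(h[...,1]>90)).astype(np.uint8)","f=i.astype(float);g=(f[...,1]>1.3*f[...,2]+8).astype(np.uint8)")
s=s.replace("w=(M>0)&(h[...,1]<110)&(h[...,2]>90)","w=(M>0)&(f[...,1]<1.3*f[...,2]+8)")
open('h.py','w').write(s)
E
python3 - <<'E'
from h import *
o=ctrl.get_obs();c=ctrl.calibration("wrist");i=cv2.imread("pics/w1.png")
p,b,s,w=capmeas(i,c,(259,166));C=plane(c,p,.0145);print(p,b,s,C)
W=np.array([plane(c,q,.029)[:2] for q in w]);d=W.mean(0)-C[:2];print("stripe mean",np.linalg.norm(d),np.degrees(np.arctan2(d[1],d[0])))
l=cv2.fitLine(W.astype(np.float32),cv2.DIST_L2,0,.01,.01).ravel();print("line ang",np.degrees(np.arctan2(l[1],l[0])))
print("width m",np.linalg.norm(plane(c,(b[0],p[1]),.02)-plane(c,(b[0]+b[2],p[1]),.02)))
T,S=ctrl.calibration("top"),ctrl.calibration("side")
print(tri(T,(217.3,163.1),S,(209,208)),plane(T,(217.3,163.1),.173))
print("tool->neck cam", o["eef_pos"])
for u,z in [((242,195),.099),((200,191),.099),((193,184),.099),((249,103),.175),((200,98),.175)]:print(u,plane(T,u,z).round(3))
E
```

```text
[261.95241144 172.91794708] (234, 148, 52, 46) [([246, 151, 27, 16, 219], [262.5, 160.4]), ([261, 176, 11, 16, 85], [266.0, 183.4])] [ 0.43054375 -0.24121114  0.0145    ]
stripe mean 0.01113914567410786 34.54357771738571
line ang 46.325813
width m 0.0604362530979816
(array([0.61052472, 0.10953593, 0.16354669]), np.float64(0.0029022817293804038)) [0.60649423 0.10801809 0.173     ]
tool->neck cam [ 0.4338647  -0.22886536  0.22003223]
(242, 195) [0.539 0.046 0.099]
(200, 191) [0.549 0.16  0.099]
(193, 184) [0.568 0.179 0.099]
(249, 103) [0.77  0.029 0.175]
(200, 98) [0.783 0.159 0.175]
```

Run:
```python
from h import *
i=cv2.imread("pics/w1.png")
for v in range(134,200,3): print(v,i[v,257].tolist(), end=' ')
h=cv2.cvtColor(i,cv2.COLOR_BGR2HSV);print(); print([h[v,257].tolist() for v in range(137,170,4)])
```

```text
134 [166, 168, 163] 137 [147, 149, 144] 140 [83, 92, 80] 143 [82, 97, 77] 146 [87, 107, 82] 149 [87, 109, 82] 152 [87, 108, 81] 155 [86, 107, 80] 158 [84, 105, 78] 161 [85, 105, 77] 164 [83, 106, 78] 167 [86, 115, 78] 170 [100, 150, 85] 173 [97, 149, 82] 176 [97, 152, 82] 179 [95, 150, 79] 182 [92, 148, 77] 185 [91, 148, 75] 188 [91, 149, 74] 191 [88, 147, 70] 194 [126, 156, 118] 197 [167, 170, 165] 
[[78, 9, 149], [66, 44, 87], [67, 61, 104], [66, 63, 109], [67, 62, 107], [66, 67, 106], [69, 68, 105], [66, 70, 106], [67, 109, 143]]
```

```bash
sed -i 's/g=(f\[...,1\]>1.3\*f\[...,2\]+8)/g=(f[...,1]>f[...,2]+11)/; s/(f\[...,1\]<1.3\*f\[...,2\]+8)/(f[...,1]<f[...,2]+18)\&(f[...,1]>130)/' h.py
python3 - <<'E'
from h import *
c=ctrl.calibration("wrist");i=cv2.imread("pics/w1.png")
p,b,s,w=capmeas(i,c,(259,166));C=plane(c,p,.0145);print(p,b,s,C)
W=np.array([plane(c,q,.029)[:2] for q in w if q[1]>170]);d=W.mean(0)-C[:2];print("stripe mean",np.linalg.norm(d),np.degrees(np.arctan2(d[1],d[0])))
l=cv2.fitLine(W.astype(np.float32),cv2.DIST_L2,0,.01,.01).ravel();print("line ang",np.degrees(np.arctan2(l[1],l[0])))
print("width m",np.linalg.norm(plane(c,(b[0],p[1]),.02)-plane(c,(b[0]+b[2],p[1]),.02)))
E
```

```text
[259.47086149 167.99106137] (232, 140, 56, 56) [([263, 178, 8, 13, 47], [266.2, 183.9])] [ 0.43323552 -0.23507124  0.0145    ]
stripe mean 0.016717830141719476 -112.72454034729424
line ang 65.97852
width m 0.06471255081588007
```

The cap is at about (0.4335,-0.2335), stripe at -113°, and the grasp line sits 64° from the stripe. Descending to 80 mm for a near check.

>>> {"method": "send_rows", "body": {
  "dr": [
    [0,0,0],
    [0,0,0],
    [0,0,0],
    [0,0,0],
    [0,0,0],
    [0,0,0],
    [0,0,0],
    [0,0,0]
  ],
  "xyz": [
    [-0.2,0.2,3],
    [-0.4,0.35,6],
    [-0.4,0.35,9],
    [-0.4,0.35,12],
    [-0.4,0.35,14],
    [-0.4,0.35,14],
    [-0.4,0.35,14],
    [-0.4,0.35,14]
  ],
  "jaw": [100,100,100,100,100,100,100,100]
}}

```text
time_s: 2.2
eef_pos: [0.433, -0.2364, 0.0815]
eef_rot: [0.001, 0.94, 0.341, 0.0]
wrist_force: [-0.4, -0.7, -0.3]
opening: 1.005
grasp_force: 0.0
```

Run:
```python
from h import *
o=ctrl.get_obs();c=ctrl.calibration("wrist");i=ctrl.camera("wrist")[:,:,::-1].copy();cv2.imwrite("pics/w2.png",i)
print(o["eef_pos"],ctrl.get_obs()["eef_pos"])
u=proj(c,[.4335,-.2335,.0145]);print(u)
p,b,s,w=capmeas(i,c,u);C=plane(c,p,.0145);print(p,b,s,C)
W=np.array([plane(c,q,.029)[:2] for q in w])
l=cv2.fitLine(W.astype(np.float32),cv2.DIST_L2,0,.01,.01).ravel();print("line ang",np.degrees(np.arctan2(l[1],l[0])))
d=W.mean(0)-C[:2];print(np.linalg.norm(d),np.degrees(np.arctan2(d[1],d[0])))
```

```text
[ 0.43299917 -0.23635665  0.08146984] [ 0.43298962 -0.23616123  0.08137102]
[252.99196976 209.27316234]
[253.72226477 209.60683106] (209, 163, 90, 93) [([258, 229, 15, 21, 131], [265.4, 238.9])] [ 0.4336358  -0.23406621  0.0145    ]
line ang 67.11157
0.017555259823717126 -112.86304367964993
```

View pics/w2.png

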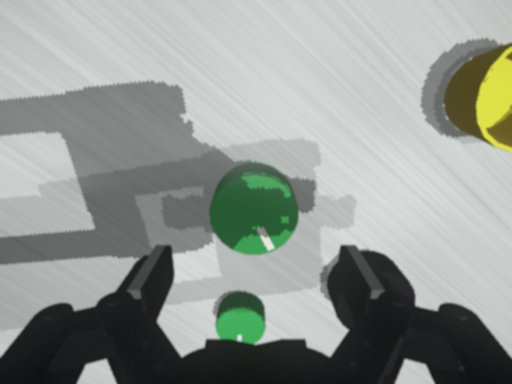

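The near view puts the cap at pixel (254,209), world (0.4336,-0.2341), stripe -113°. The fingers clear both look-alikes. Going down and gripping.

>>> {"method": "send_rows", "body": {
  "dr": [
    [0,0,0],
    [0,0,0],
    [0,0,0],
    [0,0,0],
    [0,0,0],
    [0,0,0],
    [0,0,0],
    [0,0,0]
  ],
  "xyz": [
    [0.2,-0.1,2],
    [0.2,-0.1,4],
    [0.2,-0.1,5.5],
    [0.2,-0.1,6.1],
    [0.2,-0.1,6.1],
    [0.2,-0.1,6.1],
    [0.2,-0.1,6.1],
    [0.2,-0.1,6.1]
  ],
  "jaw": [100,100,100,100,100,0,0,0]
}}

```text
time_s: 3.25
eef_pos: [0.434, -0.2338, 0.0204]
eef_rot: [0.001, 0.94, 0.342, 0.0]
wrist_force: [-1.0, 1.7, 5.5]
opening: 0.684
grasp_force: 64.6
```

>>> {"method": "send_rows", "body": {
  "dr": [
    [0,0,0],
    [0,0,0],
    [0,0,0],
    [0,0,0],
    [0,0,0],
    [0,0,0],
    [0,0,0],
    [0,0,0]
  ],
  "xyz": [
    [0,0,0],
    [0,0,0],
    [0,0,0],
    [0,0,0],
    [0,0,-4],
    [0,0,-9],
    [0,0,-14],
    [0,0,-18]
  ],
  "jaw": [0,0,0,0,0,0,0,0]
}}

```text
time_s: 4.25
eef_pos: [0.4338, -0.2336, 0.2021]
eef_rot: [0.001, 0.94, 0.342, 0.001]
wrist_force: [0.3, -0.8, -0.3]
opening: 0.683
grasp_force: 64.6
```

Run:
```python
from h import *
for _ in range(1):
    o=ctrl.get_obs();print(o["time_s"],o["eef_pos"],o["eef_rot"],o["opening"],o["grasp_force"],o["wrist_force"],o["q"].round(3))
# neck-oriented plan: can yaw -5.4deg
```

```text
4.25 [ 0.43379944 -0.23359376  0.20206746] [1.21409576e-03 9.39856630e-01 3.41566416e-01 6.50846760e-04] 0.6831013764997055 64.58164268173277 [ 0.29082029 -0.81019875 -0.29337146] [-0.735  0.044  1.86   0.     1.235  0.138]
```

The cap is held with a 64.6 N grip and 58 mm opening. Next, the move to a viewing stand-off along the neck axis.

```bash
cat >> h.py <<'E'
def neckR(yaw):
    y=np.radians(yaw);return R.from_euler('z',y).as_matrix()@np.array([[.8660254,0,-.5],[0,1,0],[.5,0,.8660254]])
def toolR(Rn,stripe,delta):  # tool with cap's stripe at angle (deg) about neck z
    a=np.radians(stripe+delta);y=Rn@[np.cos(a),np.sin(a),0];z=-Rn[:,2];return np.c_[np.cross(y,z),y,z]
def delta(o,Rt,p):
    R0=rot(o["eef_rot"]).as_matrix();return R.from_matrix(R0.T@Rt).as_rotvec(degrees=True)/6, R0.T@(p-o["eef_pos"])*100
E
python3 - <<'E'
from h import *
o=ctrl.get_obs();Rn=neckR(-5.4);m=np.array([.6075,.1085,.171]);f=m-.038*Rn[:,2]
p=f+.14*Rn[:,2];print("foot",f,"p",p);print(*[x.round(2) for x in delta(o,toolR(Rn,0,63),p)])
E
```

```text
foot [0.62641568 0.10671194 0.13809103] p [0.55672634 0.11329952 0.25933459]
[ -5.71  -0.9  -17.48] [ 31.7  -18.69  -5.77]
```

>>> {"method": "send_rows", "body": {
  "dr": [
    [-0.5,-0.1,-1.6],
    [-1.0,-0.2,-3.2],
    [-1.6,-0.2,-4.9],
    [-2.1,-0.3,-6.5],
    [-2.6,-0.4,-8.1],
    [-3.1,-0.5,-9.7],
    [-3.7,-0.6,-11.3],
    [-4.2,-0.7,-12.9]
  ],
  "xyz": [
    [3,-1.8,-1.5],
    [6,-3.6,-3],
    [9,-5.4,-4.5],
    [12,-7.2,-5.8],
    [15,-9,-5.8],
    [18,-10.8,-5.8],
    [21,-12.6,-5.8],
    [24,-14.4,-5.8]
  ],
  "jaw": [0,0,0,0,0,0,0,0]
}}

```text
time_s: 5.25
eef_pos: [0.525, 0.0325, 0.2578]
eef_rot: [0.202, 0.498, 0.843, 0.038]
wrist_force: [1.0, -0.3, -0.4]
opening: 0.684
grasp_force: 64.6
```

Run:
```python
from h import *
o=ctrl.get_obs();Rn=neckR(-5.4);m=np.array([.6075,.1085,.171]);f=m-.038*Rn[:,2]
p=f+.14*Rn[:,2];print(o["eef_pos"],o["q"].round(2));print(*[x.round(2) for x in delta(o,toolR(Rn,0,63),p)])
```

```text
[0.52501084 0.03254592 0.25781643] [-0.11 -0.17  2.   -0.12  0.92 -0.56]
[-1.5  -0.24 -4.52] [ 5.51  6.71 -0.05]
```

>>> {"method": "send_rows", "body": {
  "dr": [
    [-0.5,-0.1,-1.5],
    [-1.0,-0.2,-3.0],
    [-1.5,-0.2,-4.5],
    [-1.5,-0.2,-4.5],
    [-1.5,-0.2,-4.5],
    [-1.5,-0.2,-4.5],
    [-1.5,-0.2,-4.5],
    [-1.5,-0.2,-4.5]
  ],
  "xyz": [
    [1.5,1.9,0],
    [3,3.8,0],
    [4.5,5.6,0],
    [5.5,6.7,0],
    [5.5,6.7,0],
    [5.5,6.7,0],
    [5.5,6.7,0],
    [5.5,6.7,0]
  ],
  "jaw": [0,0,0,0,0,0,0,0]
}}

```text
time_s: 6.25
eef_pos: [0.5573, 0.1111, 0.2585]
eef_rot: [0.251, 0.274, 0.927, 0.049]
wrist_force: [-0.5, -0.1, 1.0]
opening: 0.689
grasp_force: 64.6
```

Run:
```python
from h import *
o=ctrl.get_obs();c=ctrl.calibration("wrist");i=ctrl.camera("wrist")[:,:,::-1].copy();cv2.imwrite("pics/w3.png",i)
np.savez("w3.npz",K=c["camera_matrix"],T=c["world_from_camera"],p=o["eef_pos"],q=o["eef_rot"])
Rn=neckR(-5.4);m=np.array([.6075,.1085,.171]);f=m-.038*Rn[:,2]
print(o["time_s"],o["eef_pos"],o["q"].round(2),*[x.round(2) for x in delta(o,toolR(Rn,0,63),f+.14*Rn[:,2])])
print("mouth px",proj(c,m),"foot",proj(c,f), "x dir",proj(c,f+.06*Rn[:,0]))
```

```text
6.25 [0.55733835 0.11114638 0.25846094] [ 0.02 -0.13  1.99 -0.08  0.77 -0.94] [-0.02 -0.05 -0.09] [ 0.12  0.17 -0.12]
mouth px [257.48152387 195.40961939] foot [257.29993436 181.71851606] x dir [284.57441083 232.0206582 ]
```

View pics/w3.png

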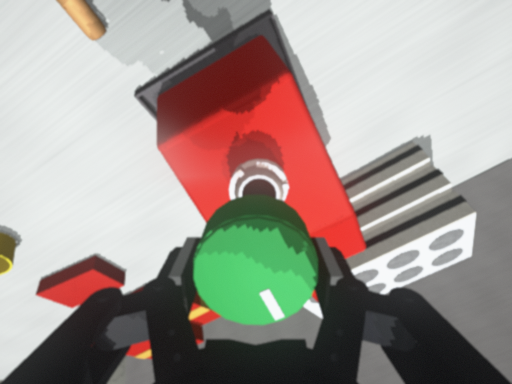

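The wrist view shows the cap in hand centred near (257,262), with its stripe at (265,292)-(280,318). The neck ring behind it spans cols 229–288 with its top at row 158, and the cap partly hides it. I'll shift 4.5 cm sideways to see the whole neck and measure the cap in the hand meanwhile.

>>> {"method": "send_rows", "body": {
  "dr": [
    [0,0,0],
    [0,0,0],
    [0,0,0],
    [0,0,0],
    [0,0,0],
    [0,0,0],
    [0,0,0],
    [0,0,0]
  ],
  "xyz": [
    [-2,0,-1],
    [-4,0,-2],
    [-4.5,0,-2],
    [-4.5,0,-2],
    [-4.5,0,-2],
    [-4.5,0,-2],
    [-4.5,0,-2],
    [-4.5,0,-2]
  ],
  "jaw": [0,0,0,0,0,0,0,0]
}}

```text
time_s: 7.3
eef_pos: [0.58, 0.0887, 0.2954]
eef_rot: [0.251, 0.273, 0.927, 0.049]
wrist_force: [-0.3, -0.8, -0.0]
opening: 0.684
grasp_force: 64.6
```

Run:
```python
from h import *
z=np.load("w3.npz");c=dict(camera_matrix=z["K"],world_from_camera=z["T"]);i=cv2.imread("pics/w3.png");Rt=rot(z["q"]).as_matrix()
def tp(u,h):
    o,d=ray(c,u);o,d=Rt.T@(o-z["p"]),Rt.T@d;return o+d*(h-o[2])/d[2]
p,b,s,w=capmeas(i,c,(257,262));print(p,b,s)
print("up",tp((p[0],b[1]),.02)*1e3,"lo",tp((p[0],b[1]+b[3]),-.009)*1e3)
W=np.array([tp(q,-.009)[:2] for q in w if q[1]>285]);l=cv2.fitLine(W.astype(np.float32),cv2.DIST_L2,0,.01,.01).ravel()
print("stripe tool ang",np.degrees(np.arctan2(l[1],l[0])),W.mean(0)*1e3)
o=ctrl.get_obs();c=ctrl.calibration("wrist");i=ctrl.camera("wrist")[:,:,::-1].copy();cv2.imwrite("pics/w4.png",i)
np.savez("w4.npz",K=c["camera_matrix"],T=c["world_from_camera"],p=o["eef_pos"],q=o["eef_rot"])
for n in ("top","side"): cv2.imwrite(f"pics/{n}4.png",ctrl.camera(n)[:,:,::-1])
Rn=neckR(-5.4);m=np.array([.6075,.1085,.171]);print("mouth px",proj(c,m));u,v=proj(c,m).astype(int)
a=cv2.resize(i[max(v-110,0):v+50,u-100:u+100],(800,600)) if v>=110 else cv2.resize(i[0:160,u-100:u+100],(800,600))
cv2.imwrite("pics/w4c.png",a);print("crop origin",max(v-110,0),u-100)
```

```text
[254.94032137 262.56594762] (192, 196, 127, 131) [([260, 290, 24, 29, 299], [271.5, 304.0])]
up [30.33528458 -0.03417491 20.        ] lo [-2.89213643e+01  2.50493180e-02 -9.00000000e+00]
stripe tool ang -29.946123 [-14.77723776   8.19954146]
mouth px [256.9669981  137.72682266]
crop origin 27 156
```

View pics/w4c.png

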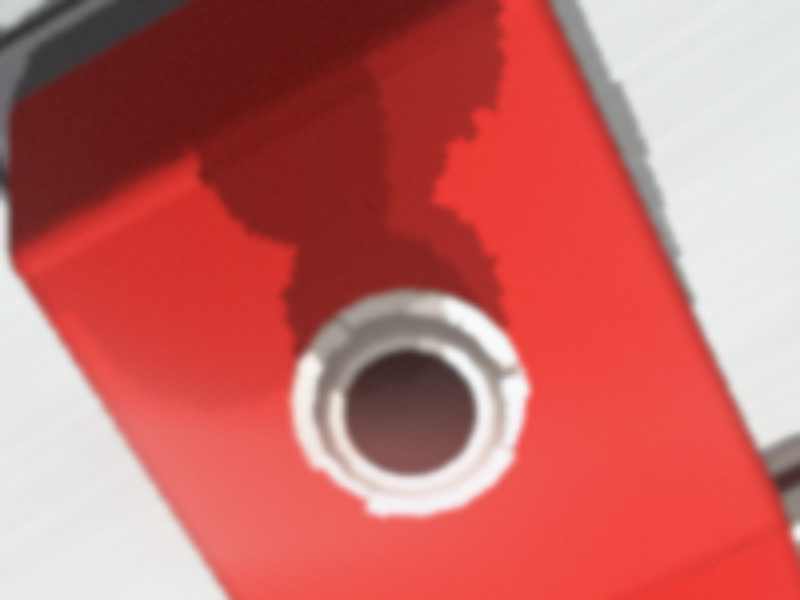

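The crop shows the mouth's dark hole centred at crop (410,412), image (258.5,136.9), 1.7 px from the prediction. The shoulder edges are visible: left (15,260)-(235,600), right (545,0)-(790,540). Now refining the neck axis and yaw from these.

```bash
cat > n.py <<'E'
from h import *
z=np.load("w4.npz");c=dict(camera_matrix=z["K"],world_from_camera=z["T"]);i=cv2.imread("pics/w4.png")
g=cv2.cvtColor(i,cv2.COLOR_BGR2HSV);f=i.astype(float)
x0,y0=236,115;w=(i[y0:y0+45,x0:x0+46].max(2)<140)|False
hb=min(blobs(((g[...,2]<140)&(g[...,1]<150))[y0:y0+45,x0:x0+46],100),key=lambda b:np.hypot(b[1][0]-22,b[1][1]-22));u=np.array(hb[1])+[x0,y0];print("hole",hb,u)
T,S=ctrl.calibration("top"),ctrl.calibration("side")
print("wrist+top",tri(c,u,T,(217.3,163.1)),"wrist+side",tri(c,u,S,(209,208)))
for zm in(.170,.172,.174): print(zm,plane(c,u,zm).round(4),proj(T,plane(c,u,zm)).round(1),proj(S,plane(c,u,zm)).round(1))
Rn=neckR(-5.4);F=plane(c,u,.172)-.038*Rn[:,2]
def sp(q):
    o,d=ray(c,q);o,d=Rn.T@(o-F),Rn.T@d;return o+d*(0-o[2])/d[2]
cr=lambda x,y:(156+x/4,27+y/3.75)
for a,b in(((15,260),(235,600)),((545,0),(790,540))):
    A,B=sp(cr(*a)),sp(cr(*b));print((A*1e3).round(1),(B*1e3).round(1),np.degrees(np.arctan2(*(B-A)[[1,0]])))
E
python3 n.py
```

```text
hole ([6, 4, 33, 34, 839], [21.8, 20.5]) [257.8 135.5]
wrist+top (array([0.60838589, 0.10912157, 0.16733222]), np.float64(0.0012266522298794323)) wrist+side (array([0.61254428, 0.1089167 , 0.16263873]), np.float64(0.0003698810162683832))
0.17 [0.6067 0.11   0.17  ] [216.6 163.3] [210.6 206.7]
0.172 [0.6052 0.1103 0.172 ] [216.4 163.7] [211.  206.3]
0.174 [0.6037 0.1106 0.174 ] [216.2 164. ] [211.4 206. ]
[-68.8 -66.4   0. ] [ 31.3 -65.4   0. ] 0.5558384883086551
[-64.   66.6   0. ] [80.6 66.6  0. ] 8.552619668664473e-05
```

```bash
cat > t.py <<'E'
from h import *
import sys
z=np.load("w4.npz");c=dict(camera_matrix=z["K"],world_from_camera=z["T"]);Rn=neckR(-5.2)
F=plane(c,(258.2,136.4),.171)-.038*Rn[:,2]
def tcp(edge,s,D=60.5):
    Rt=toolR(Rn,s,D);return Rt,F+Rn[:,2]*(edge+.020)-.0007*Rt[:,0]
def state(o,D=60.5):
    Rt=rot(o["eef_rot"]).as_matrix();p=Rn.T@(o["eef_pos"]+.0007*Rt[:,0]+.020*Rt[:,2]-F);y=Rn.T@Rt[:,1]
    print("t",o["time_s"],"cap in neck mm",(p*1e3).round(1),"stripe",round(np.degrees(np.arctan2(y[1],y[0]))-D,1),"tilt",round(np.degrees(np.arccos(-(Rt[:,2]@Rn[:,2]))),2),"F neck",(Rn.T@o["wrist_force"]).round(1),"M",o["torque"].round(2),"q",o["q"].round(2))
o=ctrl.get_obs()
if __name__=="__main__":
    state(o)
    for a in sys.argv[1:]:
        e,s=map(float,a.split(","));print(a,*[x.round(2) for x in delta(o,*tcp(e/1e3,s))])
E
python3 -c "from t import F;print(F)"; python3 t.py 60,0 42,0 32,0
```

```text
[0.62592116 0.10828388 0.13809103]
t 7.45 cap in neck mm [ 40.  -23.5 138.3] stripe 1.9 tilt 0.33 F neck [-0.2  0.2 -0.3] M [ 0.03  0.27 -0.06] q [-0.04 -0.13  1.91 -0.04  0.84 -1.02]
60,0 [-0.03 -0.04  0.31] [4.6  0.24 7.85]
42,0 [-0.03 -0.04  0.31] [4.6  0.25 9.65]
32,0 [-0.03 -0.04  0.31] [ 4.59  0.25 10.65]
```

>>> {"method": "send_rows", "body": {
  "dr": [
    [0,0,0.3],
    [0,0,0.3],
    [0,0,0.3],
    [0,0,0.3],
    [0,0,0.3],
    [0,0,0.3],
    [0,0,0.3],
    [0,0,0.3]
  ],
  "xyz": [
    [2,0.1,1],
    [4,0.2,3],
    [4.6,0.25,5],
    [4.6,0.25,7],
    [4.6,0.25,8.5],
    [4.6,0.25,9.3],
    [4.6,0.25,9.3],
    [4.6,0.25,9.3]
  ],
  "jaw": [0,0,0,0,0,0,0,0]
}}

```text
time_s: 8.45
eef_pos: [0.5941, 0.1109, 0.1958]
eef_rot: [0.251, 0.288, 0.923, 0.054]
wrist_force: [0.1, 0.2, -0.3]
opening: 0.684
grasp_force: 64.6
```

```bash
python3 t.py 32,0 28,0
python3 - <<'E'
from h import *
i=ctrl.camera("wrist")[:,:,::-1];s=ctrl.camera("side")[:,:,::-1]
cv2.imwrite("pics/p5.png",np.hstack([cv2.resize(i[60:360,130:390],(400,460)),cv2.resize(s[150:290,140:260],(394,460))]))
E
```

```text
t 8.45 cap in neck mm [ 0.5  0.  46. ] stripe 0.0 tilt 0.27 F neck [-0.   0.2 -0.3] M [ 0.04  0.29 -0.07] q [ 0.02  0.04  1.97 -0.09  0.62 -0.89]
32,0 [-0.03 -0.04  0.01] [ 0.04 -0.03  1.4 ]
28,0 [-0.03 -0.04  0.01] [ 0.04 -0.03  1.8 ]
```

View pics/p5.png

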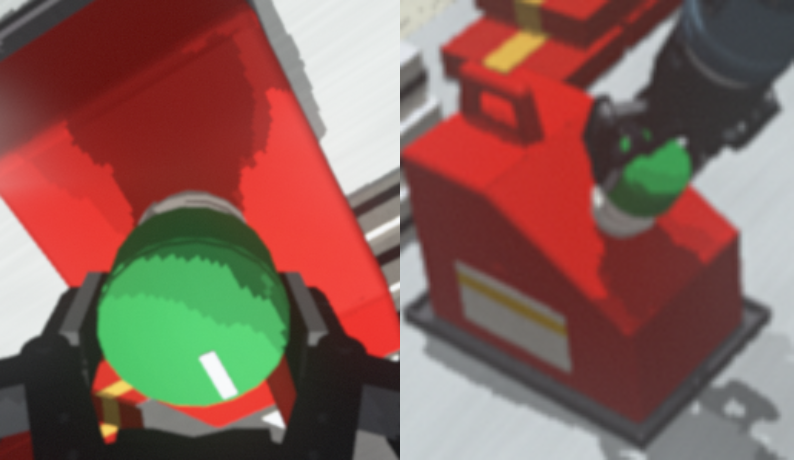

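The cap sits coaxially above the neck: neck arc at x≈195 against cap centre ≈193 in the crop, and lined up in the side view as well. Descending gently.

>>> {"method": "send_rows", "body": {
  "dr": [
    [0,0,0],
    [0,0,0],
    [0,0,0],
    [0,0,0],
    [0,0,0],
    [0,0,0],
    [0,0,0],
    [0,0,0]
  ],
  "xyz": [
    [0,0,0.4],
    [0,0,0.8],
    [0,0,1.1],
    [0,0,1.3],
    [0,0,1.4],
    [0,0,1.5],
    [0,0,1.6],
    [0,0,1.6]
  ],
  "jaw": [0,0,0,0,0,0,0,0]
}}

```text
time_s: 9.55
eef_pos: [0.6017, 0.1102, 0.1812]
eef_rot: [0.25, 0.288, 0.923, 0.053]
wrist_force: [-0.2, 0.3, -0.0]
opening: 0.689
grasp_force: 64.6
```

```bash
python3 t.py 28,0
```

```text
t 9.55 cap in neck mm [-0.2 -0.  29.5] stripe 0.1 tilt 0.32 F neck [-0.2  0.3  0.1] M [ 0.04  0.32 -0.01] q [ 0.01  0.08  1.96 -0.09  0.59 -0.89]
28,0 [-0.03 -0.04  0.01] [-0.01  0.    0.15]
```

Still no contact, so stepping on until force shows.

>>> {"method": "send_rows", "body": {
  "dr": [
    [0,0,0],
    [0,0,0],
    [0,0,0],
    [0,0,0],
    [0,0,0],
    [0,0,0],
    [0,0,0],
    [0,0,0]
  ],
  "xyz": [
    [0,0,0.05],
    [0,0,0.1],
    [0,0,0.15],
    [0,0,0.2],
    [0,0,0.2],
    [0,0,0.2],
    [0,0,0.2],
    [0,0,0.2]
  ],
  "jaw": [0,0,0,0,0,0,0,0]
}}

```text
time_s: 10.55
eef_pos: [0.6028, 0.1101, 0.1795]
eef_rot: [0.251, 0.288, 0.923, 0.053]
wrist_force: [-0.4, -0.5, -0.5]
opening: 0.691
grasp_force: 64.6
```

```bash
python3 t.py 28,0
```

```text
t 10.55 cap in neck mm [-0.1 -0.  27.5] stripe 0.0 tilt 0.32 F neck [-0.6 -0.6 -0.3] M [ 0.    0.21 -0.01] q [ 0.01  0.08  1.96 -0.09  0.59 -0.89]
28,0 [-0.03 -0.04  0.01] [ 0.   -0.   -0.05]
```

>>> {"method": "send_rows", "body": {
  "dr": [
    [0,0,0],
    [0,0,0],
    [0,0,0],
    [0,0,0],
    [0,0,0],
    [0,0,0],
    [0,0,0],
    [0,0,0]
  ],
  "xyz": [
    [0,0,0.05],
    [0,0,0.1],
    [0,0,0.12],
    [0,0,0.15],
    [0,0,0.15],
    [0,0,0.15],
    [0,0,0.15],
    [0,0,0.15]
  ],
  "jaw": [0,0,0,0,0,0,0,0]
}}

```text
time_s: 11.55
eef_pos: [0.6033, 0.1101, 0.179]
eef_rot: [0.251, 0.288, 0.923, 0.053]
wrist_force: [-9.2, -1.0, 8.9]
opening: 0.688
grasp_force: 66.2
```

```bash
python3 t.py 26,0
```

```text
t 11.55 cap in neck mm [ 0.   0.  26.7] stripe 0.1 tilt 0.31 F neck [-3.5 -1.8 12.2] M [-0.14  0.67 -0.06] q [ 0.01  0.09  1.96 -0.09  0.58 -0.89]
26,0 [-0.03 -0.04  0.01] [ 0.01 -0.01  0.07]
```

Contact: 12 N along the neck with the cap square at the crest height, held over 0.5 s. Now turning back to about 52°.

```bash
python3 t.py 26.7,17 26.7,34 26.7,52
```

```text
t 11.55 cap in neck mm [ 0.   0.  26.7] stripe 0.1 tilt 0.31 F neck [-3.5 -1.8 12.2] M [-0.14  0.67 -0.06] q [ 0.01  0.09  1.96 -0.09  0.58 -0.89]
26.7,17 [-0.03 -0.05 -2.82] [0.01 0.01 0.  ]
26.7,34 [-0.02 -0.05 -5.66] [0.02 0.03 0.  ]
26.7,52 [-0.01 -0.05 -8.66] [0.04 0.04 0.  ]
```

>>> {"method": "send_rows", "body": {
  "dr": [
    [0,0,-1.2],
    [0,0,-2.4],
    [0,0,-3.6],
    [0,0,-4.8],
    [0,0,-6.0],
    [0,0,-7.2],
    [0,0,-8.6],
    [0,0,-8.6]
  ],
  "xyz": [
    [0,0,0],
    [0,0,0],
    [0,0,0],
    [0.02,0.02,0],
    [0.02,0.03,0],
    [0.03,0.03,0],
    [0.04,0.04,0],
    [0.04,0.04,0]
  ],
  "jaw": [0,0,0,0,0,0,0,0]
}}

```text
time_s: 12.55
eef_pos: [0.6034, 0.1106, 0.1781]
eef_rot: [0.249, -0.142, 0.956, -0.061]
wrist_force: [-0.0, -0.0, -0.2]
opening: 0.686
grasp_force: 64.6
```

```bash
python3 t.py 26,52 18,52
python3 - <<'E'
from t import *
i=ctrl.camera("wrist")[:,:,::-1].copy();cv2.imwrite("pics/w6.png",i);c=ctrl.calibration("wrist");Rt=rot(o["eef_rot"]).as_matrix()
p,b,s,w=capmeas(i,c,(257,262));print(p,b,s)
def tp(u,h):
    a,d=ray(c,u);a,d=Rt.T@(a-o["eef_pos"]),Rt.T@d;return a+d*(h-a[2])/d[2]
W=np.array([tp(q,-.009)[:2] for q in w]);W=W[(W[:,0]<-.002)]
l=cv2.fitLine(W.astype(np.float32),cv2.DIST_L2,0,.01,.01).ravel();print("stripe tool ang",np.degrees(np.arctan2(l[1],l[0])),W.mean(0)*1e3)
E
```

```text
t 12.55 cap in neck mm [-0.4 -0.1 25.9] stripe 51.6 tilt 0.32 F neck [-0.2 -0.  -0.2] M [ 0.01  0.2  -0.  ] q [ 0.01  0.09  1.96 -0.1   0.58 -1.78]
26,52 [ 0.01 -0.05 -0.07] [-0.03 -0.01 -0.01]
18,52 [ 0.01 -0.05 -0.07] [-0.03 -0.01  0.79]
[255.60044835 261.42072241] (193, 196, 126, 129) [([261, 290, 23, 29, 301], [271.7, 304.0])]
stripe tool ang -26.292158 [-15.05398643   8.4208131 ]
```

The force fell to zero at 51.6°, so the pins have left the crests. Lowering into the entry.

>>> {"method": "send_rows", "body": {
  "dr": [
    [0,0,0],
    [0,0,0],
    [0,0,0],
    [0,0,0],
    [0,0,0],
    [0,0,0],
    [0,0,0],
    [0,0,0]
  ],
  "xyz": [
    [0,0,0.2],
    [0,0,0.4],
    [0,0,0.55],
    [0,0,0.7],
    [0,0,0.7],
    [0,0,0.7],
    [0,0,0.7],
    [0,0,0.7]
  ],
  "jaw": [0,0,0,0,0,0,0,0]
}}

```text
time_s: 13.6
eef_pos: [0.6068, 0.1102, 0.172]
eef_rot: [0.249, -0.142, 0.956, -0.061]
wrist_force: [0.9, -0.9, 0.2]
opening: 0.686
grasp_force: 64.6
```

```bash
python3 t.py 18,52 18.5,36 13,-34
```

```text
t 13.6 cap in neck mm [-0.4 -0.1 19. ] stripe 51.6 tilt 0.32 F neck [ 1.  -0.8 -0.3] M [-0.03  0.19 -0.04] q [ 0.01  0.11  1.95 -0.1   0.57 -1.79]
18,52 [ 0.01 -0.05 -0.06] [-0.03 -0.    0.1 ]
18.5,36 [ 0.01 -0.05  2.61] [-0.03 -0.02  0.05]
13,-34 [-0.03 -0.05 14.27] [ 0.03 -0.08  0.6 ]
```

>>> {"method": "send_rows", "body": {
  "dr": [
    [0,0,0],
    [0,0,0],
    [0,0,0],
    [0,0,0],
    [0,0,0],
    [0,0,0],
    [0,0,0],
    [0,0,0]
  ],
  "xyz": [
    [0,0,0.04],
    [0,0,0.07],
    [0,0,0.1],
    [0,0,0.12],
    [0,0,0.12],
    [0,0,0.12],
    [0,0,0.12],
    [0,0,0.12]
  ],
  "jaw": [0,0,0,0,0,0,0,0]
}}

```text
time_s: 14.6
eef_pos: [0.6073, 0.1102, 0.1715]
eef_rot: [0.249, -0.142, 0.956, -0.061]
wrist_force: [-7.6, -0.6, 7.7]
opening: 0.686
grasp_force: 65.7
```

```bash
python3 t.py 18.5,36 12.7,-36
```

```text
t 14.6 cap in neck mm [-0.3 -0.  18.3] stripe 51.7 tilt 0.32 F neck [-2.6 -1.3 10.4] M [-0.14  0.65 -0.11] q [ 0.01  0.11  1.95 -0.1   0.57 -1.78]
18.5,36 [ 0.   -0.05  2.61] [-0.02 -0.02 -0.02]
12.7,-36 [-0.03 -0.05 14.61] [ 0.04 -0.08  0.56]
```

In the entry at 51.7°, with its floor contacting at 10 N. Now screwing forward along the lead, held mid-play.

>>> {"method": "send_rows", "body": {
  "dr": [
    [0,0,0],
    [0,0,1.0],
    [0,0,2.0],
    [0,0,3.0],
    [0,0,4.0],
    [0,0,5.0],
    [0,0,6.0],
    [0,0,7.0]
  ],
  "xyz": [
    [0,0,-0.08],
    [0,0,-0.08],
    [0,0,-0.08],
    [0,0,-0.06],
    [0,-0.02,-0.01],
    [0,-0.02,0.04],
    [0,-0.03,0.09],
    [0,-0.03,0.13]
  ],
  "jaw": [0,0,0,0,0,0,0,0]
}}

```text
time_s: 15.6
eef_pos: [0.6084, 0.11, 0.1701]
eef_rot: [0.254, 0.211, 0.943, 0.033]
wrist_force: [0.1, 1.5, 1.0]
opening: 0.686
grasp_force: 64.8
```

```bash
python3 t.py 13,-33
```

```text
t 15.6 cap in neck mm [ 0.1  0.4 16.5] stripe 9.5 tilt 0.27 F neck [0.4 1.5 1. ] M [0.07 0.11 0.13] q [ 0.01  0.11  1.95 -0.1   0.56 -1.05]
13,-33 [-0.03 -0.03  7.08] [ 0.02 -0.09  0.35]
```

>>> {"method": "send_rows", "body": {
  "dr": [
    [0,0,1.0],
    [0,0,2.0],
    [0,0,3.0],
    [0,0,4.0],
    [0,0,5.0],
    [0,0,6.0],
    [0,0,7.1],
    [0,0,7.1]
  ],
  "xyz": [
    [0,-0.02,0.05],
    [0,-0.03,0.1],
    [0,-0.04,0.15],
    [0.01,-0.05,0.19],
    [0.01,-0.06,0.24],
    [0.02,-0.06,0.29],
    [0.02,-0.06,0.34],
    [0.02,-0.06,0.34]
  ],
  "jaw": [0,0,0,0,0,0,0,0]
}}

```text
time_s: 16.6
eef_pos: [0.61, 0.109, 0.1673]
eef_rot: [0.226, 0.537, 0.803, 0.122]
wrist_force: [-0.2, -1.5, 3.7]
opening: 0.685
grasp_force: 65.0
```

```bash
python3 t.py 13,-33
python3 - <<'E'
from t import *
i=ctrl.camera("wrist")[:,:,::-1].copy();cv2.imwrite("pics/w7.png",i);c=ctrl.calibration("wrist");Rt=rot(o["eef_rot"]).as_matrix()
p,b,s,w=capmeas(i,c,(257,262));print(p,b,s)
E
```

```text
t 16.6 cap in neck mm [ 0.4 -0.2 13.3] stripe -32.8 tilt 0.25 F neck [ 1.9 -1.6  3.3] M [-0.63  0.11  0.2 ] q [ 0.01  0.12  1.95 -0.1   0.56 -0.31]
13,-33 [-0.04 -0.01  0.03] [ 0.04 -0.04  0.03]
[254.84368637 261.68968663] (192, 196, 127, 129) [([260, 289, 24, 30, 305], [271.4, 303.8])]
```

Threaded with low torque and no slip in the hand. A small nudge to the stop, then release.

>>> {"method": "send_rows", "body": {
  "dr": [
    [0,0,0.3],
    [0,0,0.5],
    [0,0,0.5],
    [0,0,0.5],
    [0,0,0.4],
    [0,0,0.4],
    [0,0,0.4],
    [0,0,0.4]
  ],
  "xyz": [
    [0,0,0.03],
    [0,0,0.05],
    [0,0,0.05],
    [0,0,0.05],
    [0,0,0.03],
    [0,0,0.03],
    [0,0,0.03],
    [0,0,0.03]
  ],
  "jaw": [0,0,0,0,0,0,0,0]
}}

```text
time_s: 17.65
eef_pos: [0.6101, 0.109, 0.1673]
eef_rot: [0.224, 0.553, 0.792, 0.127]
wrist_force: [-2.3, -3.1, 6.5]
opening: 0.683
grasp_force: 65.4
```

```bash
python3 t.py 13,-33
```

```text
t 17.65 cap in neck mm [ 0.5 -0.2 13.2] stripe -35.1 tilt 0.24 F neck [ 1.5 -3.3  6.6] M [-1.21  0.14  1.05] q [ 0.01  0.12  1.95 -0.1   0.56 -0.27]
13,-33 [-0.04 -0.   -0.35] [ 0.04 -0.05  0.02]
```

The torque rise (about 1 N m) and the angle of -35° show it is at the stop. Opening and backing off along the axis.

>>> {"method": "send_rows", "body": {
  "dr": [
    [0,0,0],
    [0,0,0],
    [0,0,0],
    [0,0,0],
    [0,0,0],
    [0,0,0],
    [0,0,0],
    [0,0,0]
  ],
  "xyz": [
    [0,0,0],
    [0,0,0],
    [0,0,0],
    [0,0,0],
    [0,0,0],
    [0,0,-1],
    [0,0,-2],
    [0,0,-3]
  ],
  "jaw": [100,100,100,100,100,100,100,100]
}}

```text
time_s: 18.65
eef_pos: [0.5946, 0.1107, 0.1937]
eef_rot: [0.223, 0.555, 0.791, 0.127]
wrist_force: [0.0, -0.2, -0.5]
opening: 1.005
grasp_force: 0.0
```

>>> {"method": "send_rows", "body": {
  "dr": [
    [0,0,0],
    [0,0,0],
    [0,0,0],
    [0,0,0],
    [0,0,0],
    [0,0,0],
    [0,0,0],
    [0,0,0]
  ],
  "xyz": [
    [0,0,-3],
    [0,0,-6],
    [0,0,-8],
    [0,0,-8],
    [0,0,-8],
    [0,0,-8],
    [0,0,-8],
    [0,0,-8]
  ],
  "jaw": [100,100,100,100,100,100,100,100]
}}

```text
time_s: 19.65
eef_pos: [0.5553, 0.1141, 0.2615]
eef_rot: [0.222, 0.555, 0.792, 0.127]
wrist_force: [-0.5, -0.4, -0.2]
opening: 0.997
grasp_force: 0.0
```

Run:
```python
from t import *
o=ctrl.get_obs();c=ctrl.calibration("wrist");i=ctrl.camera("wrist")[:,:,::-1].copy();cv2.imwrite("pics/w8.png",i)
u=proj(c,F+.029*Rn[:,2]);p,b,s,w=capmeas(i,c,u);print(o["time_s"],o["opening"],u,p,b,s)
def npt(q,h):
    a,d=ray(c,q);a,d=Rn.T@(a-F),Rn.T@d;return (a+d*(h-a[2])/d[2])*1e3
for h in(.0425,.043): 
    W=np.array([npt(q,h)[:2] for q in w]);l=cv2.fitLine(W.astype(np.float32),cv2.DIST_L2,0,.01,.01).ravel();print("line",np.degrees(np.arctan2(l[1],l[0])),"mean",W.mean(0))
print("centre at mid height",npt(p,.028))
cv2.imwrite("pics/w8c.png",cv2.resize(i[30:330,56:456],(800,600)))
```

```text
19.65 0.9972841536118748 [256.28374975 190.64939095] [255.36685163 193.12690035] (220, 160, 71, 67) [([260, 204, 14, 18, 107], [266.5, 212.9])]
line -32.784878 mean [ 14.2579997  -10.00086785]
line -32.784874 mean [14.14866564 -9.80940423]
centre at mid height [ 0.40039308 -2.7400152  28.        ]
```

View pics/w8c.png

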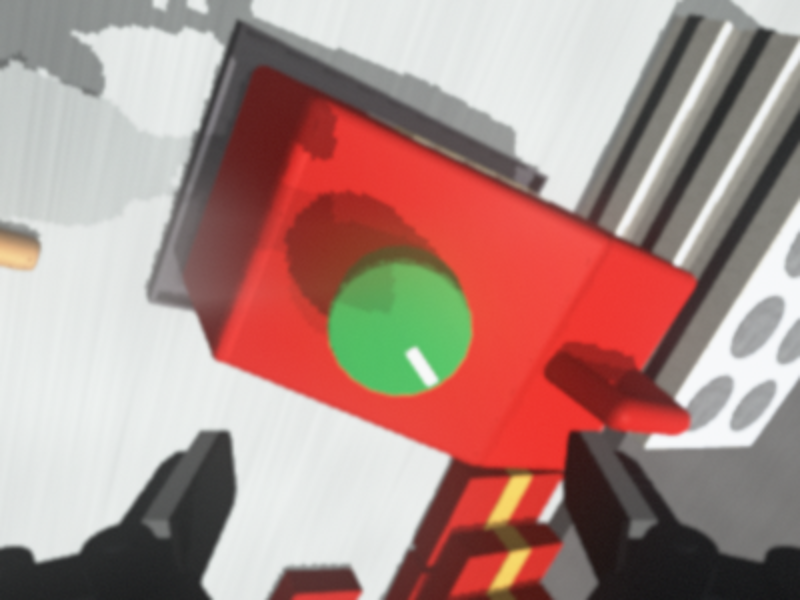

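The cap sits square on the neck at crop (400,322), stripe at about -33°, past the -24° needed, with the gripper well clear. Handing in.

```bash
python3 -c "
from bench import ctrl
print(ctrl.hand_in())"
```

```text
the job is handed in; nothing more can be done
None
```

I screwed the green cap onto the canister to its stop (stripe about 33° clockwise of the handle line), let go and handed the job in at about 20 s; the hand-in gave no verdict.

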